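Hang the glue scraper in its ring

ROBOT

A 7-joint arm with a two-finger parallel gripper is mounted at the origin on a cart in front of the work surface, level with it; the furniture and walls round the work are solid. World frame = base frame: x ahead of the robot, y to its left, z up, the work surface at z = 0. Lengths are in mm, angles in rad, forces in N, time in s.
With the tool pointing down it reaches from about 425 to 975 mm from the base axis. Payload 16.7 kg.
Tool frame: the origin (TCP) lies on the centre line of the jaws, within the pads' length; the fingertips stand tips_ahead ahead of it and the grasp point (between the pads) is the TCP (tips_ahead is the distance from the TCP to the fingertips, in mm); z points along the fingers, x is the direction in which the jaws open and shut, and the axes are right-handed (so a half turn about z gives the same grasp; the last joint's range is limited). The gripper opens to 85 mm and grips with 20 to 120 N. Pads are 22 mm wide; open, the fingers measure 114 mm over their backs; the gripper's body (76 mm by 85 mm) begins 54 mm behind the grasp point. The pads swing forward as they close: fully open they stand 13 mm farther back than shut.
Start: joints at [0.954, 0.426, 0.074, 1.606, -0.034, 1.111, -0.067], TCP at [304.338, -602.458, 250.302] pointing down, gripper open.
Joint ranges: [-2.85, 2.85], [-0.5, 2.14], [-1.23, 1.37], [0.21, 2.46], [-1.02, 4.16], [0.16, 2.05], [-2.73, 2.73]. Speed limits (rad/s): [1.89, 1.89, 2.39, 2.39, 3.01, 3.01, 3.01].

INTERFACE

Orientations are given as a unit quaternion [x, y, z, w].
In Python, from plant import state, camera, close_job, tips_ahead gives the robot as it stands.
- The arm moves only by the tool play_rows, never from a script. Its argument "plan" is a list that holds one entry, the list of rows, each a list of 7 numbers: the opening, from -1 (shut) to 1 (fully open), then the shift along the tool's x, y, z in mm, then the turn, a rotation vector about the tool's x, y, z in rad. In form: [[[gripper, x, y, z, wx, wy, wz], ...]]. A call has 1 to 20 rows; each row shifts and turns the pose as measured when the row begins, along the tool's axes as they then stand; what a row does not reach is not made up. A row lasts 1/12 s, in which the tool goes at most 41.7 mm and 7.16 degrees, less where a joint would pass 70% of its speed; a pose out of reach is approached as far as the arm can. A call with a gripper value outside its range is refused whole. The fingers move at their own pace and stop on an object; "grip_force" is the grip in N (left out, the last holds). Time passes only in rows, so rows that do not move let the fingers close. It gives the time, the measured TCP pose, the force and the opening at its end, in the units of the state.
- state(): the state, without advancing time (a new reading comes with each control period).
- camera(name): name is "scene" or "top" or "wrist"; returns a dict with "color" (420x560x3 uint8, red, green, blue), "depth" (420x560 float32, mm along the optical axis (not along the pixel's ray), 0 where there is no reading), "intrinsics" (3x3 intrinsics, pixels), "R" (3x3) and "t" (3): a world point X has camera coordinates R X + t; the wrist camera has in their place "hand_eye" (4x4, takes a point from camera to tool coordinates, whose origin is the TCP and whose axes are the tool frame's). Camera axes: x right, y down, z forward; pixel columns grow to the right and rows downward; lengths in mm; the calibration is good to about 2 mm. A picture is of the moment at which its call begins: read the wrist's pose just before it.
- close_job(): hands the job in, once; it reports no verdict.
The state is a dict: "t": time; "q": joint angles; "joint_velocities": joint speeds; "joint_efforts": joint torques, N m; "ee_pos": TCP position; "orientation": TCP orientation; "ft_force": force on the tool from outside, world axes, zero at the start; "moment": the same for the moment, N m; "opening": finger opening in mm.
Only numpy, scipy, OpenCV 4.12 (cv2) and the standard library are available. Lean on these libraries where they do the work, as an engineer would, in place of code of your own. Each camera call takes 0.05 s, during which the arm holds its last target.

TASK

Put the glue scraper away in the ring of its holder: pass it handle first down through the ring from above until the shoulders of its wide blade catch on the ring, and leave it hanging there, handle straight down. Do not push the other things on the bench about.

Things in the scene. Friction and masses are not known exactly. Their poses are not given: they have to be found in the camera images.
- scraper_grip (a point): Where to grasp the glue scraper: on the centre line of its dark wooden handle (22 mm wide in y, 18 mm thick in z), half-way up, 9 mm over the bench as it lies flat. +x runs from handle to blade, z is normal to the blade. The handle's steel butt ends 83 mm from here at -x. The centre of mass is 15 to 20 mm from here towards the butt; mass 0.13 to 0.21 kg.
- scraper_neck (a point): The scraper's neck, where a 24 mm wide steel bolster (10 mm long) ends the handle; on the centre line, 22 mm from scraper_grip towards the blade, same axes. Hanging home in the ring it lies about 19 mm below the ring's centre. It may sway there for a second or two.
- ring_centre (a point): Centre of the holder's fixed, level, smooth and slippery polished steel ring, 165 mm above the bench; z up through it. Bent from 8 mm round bar, 50 mm clear inside, 66 mm outside, open above and below: a handle may enter slanted, even at 45 degrees, and then swing upright.
- scraper: The glue scraper, 196 mm long, lying flat, handle roughly towards the robot; origin 9 mm under the neck, x from handle to blade. Steel blade 3.4 mm thick: shoulders spread at 45 degrees from the neck to 90 mm wide at x = 41 mm; straight edge at 91 mm. Its heavy butt swings it upright once most of the handle is through the ring and it is let go.
- holder: The ring holder, fixed to the bench; origin on the bench under the ring's centre. A bar runs at ring height along +y to a grey post 85 mm from the ring's centre (24 mm collar, top 171 mm above the bench) on a grey base plate 90 x 80 x 10 mm centred under the post.
- cork_block: bystander: sanding block, 65 x 110 x 29 mm, origin under its centre.
- tape_measure: bystander: tape measure, 64 x 103 x 36 mm, origin under its centre.
- blank_1: bystander: rounded wooden blank, 52 x 150 x 18 mm, origin under its centre.

How it is judged (in metres and radians):
At the end, for the whole second after the job is handed in: The scraper hangs in the ring, at rest but for a slight sway (below 0.1 m/s and 2 rad/s): blade up, handle within 0.35 rad of straight down, its neck at least 8 mm below the ring's centre and within 20 mm of it sideways (horizontal distance between scraper_neck and ring_centre below 0.02 m and z of scraper_neck in the frame of ring_centre below -0.008 m and angle between scraper's own x axis and vertical below 0.35 rad and linear speed of scraper below 0.1 m/s and angular speed of scraper below 2 rad/s); the robot touches nothing.
It fails at once if the sanding block was pushed more than 30 mm (distance of cork_block from where it was at the start of the episode above 0.03 m).
It fails at once if the tape measure was pushed more than 30 mm (distance of tape_measure from where it was at the start of the episode above 0.03 m).
It fails at once if the loose blank was pushed more than 30 mm (distance of blank_1 from where it was at the start of the episode above 0.03 m).
It also fails if it takes over 48 s, if anything falls off the work surface, if the arm or the gripper's body presses on something with over 40 N, if the wrist force passes 120 N, or if a joint passes its speed limit or range.

## Working session

There is one attempt and no reset: what is moved stays moved. The work goes in short steps, Python scripts to look and compute and a tool call to move; the robot and the scene stay as the last step left them, time stands still between calls to the robot, and variables do not carry over. Pictures are saved under pics/ and viewed, and the job is handed in when it is done.

Besides the shell and the picture viewer there is one more tool, called after "Emit:" as name([rows], argument=value, ...), one row to a line, values as JSON. play_rows: Moves the arm, as the interface text tells. Its arguments: {"type":"object","properties":{"plan":{"type":"array","items":{"type":"array","items":{"type":"array","items":{"type":"number"}}}},"grip_force":{"type":"number"}},"required":["plan"]}

```bash
ls; mkdir -p pics; python3 - <<'E'
from plant import state,camera,tips_ahead
import cv2,numpy as np
print(state()); print(tips_ahead)
for n in ("scene","top"):
    c=camera(n); cv2.imwrite(f"pics/{n}0.png",c["color"][:,:,::-1]); print(n,c["intrinsics"].tolist(),np.round(c["R"],3).tolist(),np.round(c["t"],1).tolist())
    np.savez(f"{n}0.npz",**c)
E
```

```text
pics
{'t': 0.0, 'q': array([ 0.9535435 ,  0.42675124,  0.07385849,  1.60661141, -0.03411824,
        1.11080823, -0.06710547]), 'joint_velocities': array([ 0.00025821,  0.00069402, -0.00081071,  0.00096197,  0.00107373,
       -0.00026946, -0.00095019]), 'joint_efforts': array([-5.90605978e-04, -9.49822140e+01,  3.76029745e+00, -4.63512790e+01,
        1.91686791e-02,  1.01408979e-02, -2.63816041e-06]), 'ee_pos': array([ 304.1451876 , -602.15886746,  249.59603094]), 'orientation': array([ 8.51714250e-01, -5.24006108e-01, -5.82767787e-04, -3.08163880e-04]), 'ft_force': array([ 1.26335498, -0.04135629,  0.17146661]), 'moment': array([-0.01022306, -0.00714199, -0.00168704]), 'opening': 85.26409603088221}
19.0
scene [[425.3325769180834, 0.0, 275.08517435722365], [0.0, 425.3325769180834, 205.35859378875796], [0.0, 0.0, 1.0]] [[-0.597, -0.802, 0.006], [-0.511, 0.374, -0.774], [0.618, -0.465, -0.633]] [200.1, 451.0, 534.7]
top [[417.6323369206108, 0.0, 275.1739456948051], [0.0, 417.6323369206108, 220.27035388164362], [0.0, 0.0, 1.0]] [[0.019, -1.0, -0.018], [-0.992, -0.017, -0.123], [0.123, 0.021, -0.992]] [-158.0, 579.8, 1136.4]
```

View pics/scene0.png

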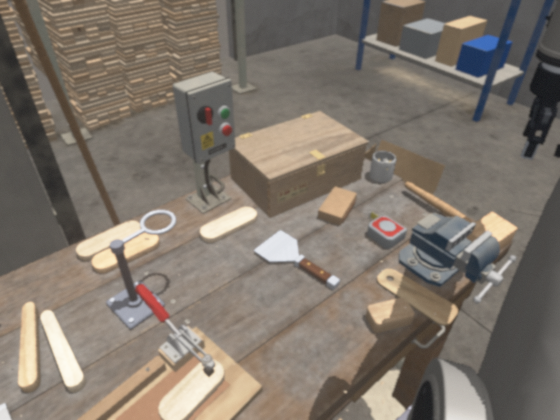

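View pics/top0.png

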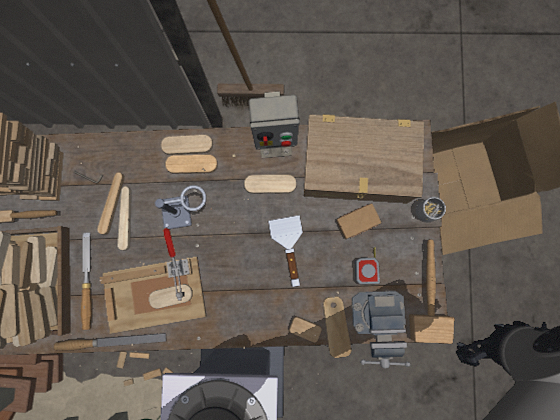

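The scraper lies with its handle at about (293,268) and its blade at (285,230) in the top view. The ring is at about (193,198), and its post is to the left at (167,208).

```bash
cat > h.py <<'E'
import numpy as np,cv2
def ray(c,uv,z):
    K,R,t=c["intrinsics"],c["R"],c["t"]
    d=R.T@np.linalg.solve(K,[uv[0],uv[1],1]); o=-R.T@t
    return o+d*(z-o[2])/d[2]
def proj(c,X):
    p=c["intrinsics"]@(c["R"]@np.asarray(X,float)+c["t"]); return p[:2]/p[2]
E
python3 - <<'E'
from h import *
c=np.load("top0.npz"); im=c["color"]
a=cv2.resize(im[175:300,140:340],None,fx=4,fy=4,interpolation=cv2.INTER_CUBIC)
cv2.imwrite("pics/topz.png",a[:,:,::-1])
s=np.load("scene0.npz"); a=cv2.resize(s["color"][200:330,90:290],None,fx=4,fy=4,interpolation=cv2.INTER_CUBIC)
cv2.imwrite("pics/scenez.png",a[:,:,::-1])
# scraper segmentation: ROI
r=im[210:295,265:310].astype(int); hsv=cv2.cvtColor(im,cv2.COLOR_RGB2HSV)
blade=np.zeros(im.shape[:2],np.uint8); blade[210:290,265:310]=((hsv[210:290,265:310,2]>170)&(hsv[210:290,265:310,1]<50))
n,l,st,ce=cv2.connectedComponentsWithStats(blade); print(st[1:],ce[1:])
for i in range(1,n):
    if st[i,4]>10: print(st[i],ray(c,ce[i],3 if st[i,4]>200 else 9))
h=np.zeros_like(blade);h[230:290,280:305]=(hsv[230:290,280:305,1]>140)&(hsv[230:290,280:305,2]<170)
ys,xs=np.nonzero(h);print(len(ys),xs.mean(),ys.mean(),ys.min(),ys.max())
E
```

```text
[[269 216  33  37 802]
 [292 279   8   8  46]] [[286.04488778 231.09600998]
 [295.39130435 282.34782609]]
[269 216  33  37 802] [ 555.64576542 -178.71585295    3.        ]
[292 279   8   8  46] [ 410.87416631 -207.23797677    9.        ]
146 291.83561643835617 265.1095890410959 253 278
```

View pics/topz.png

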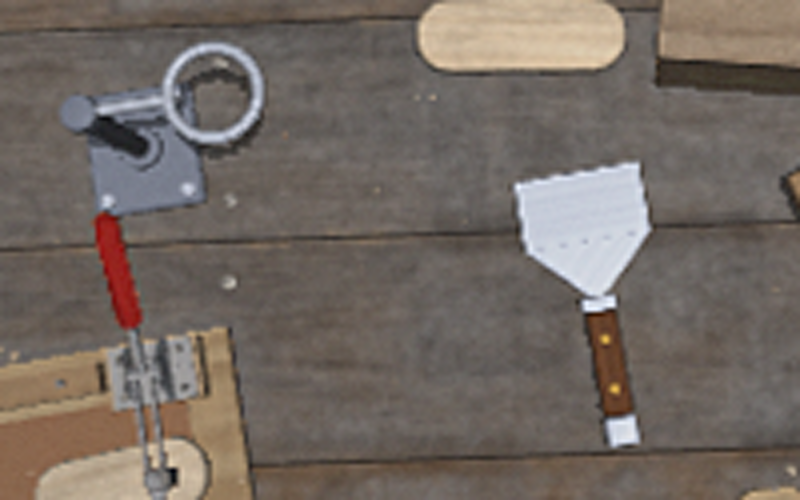

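View pics/scenez.png

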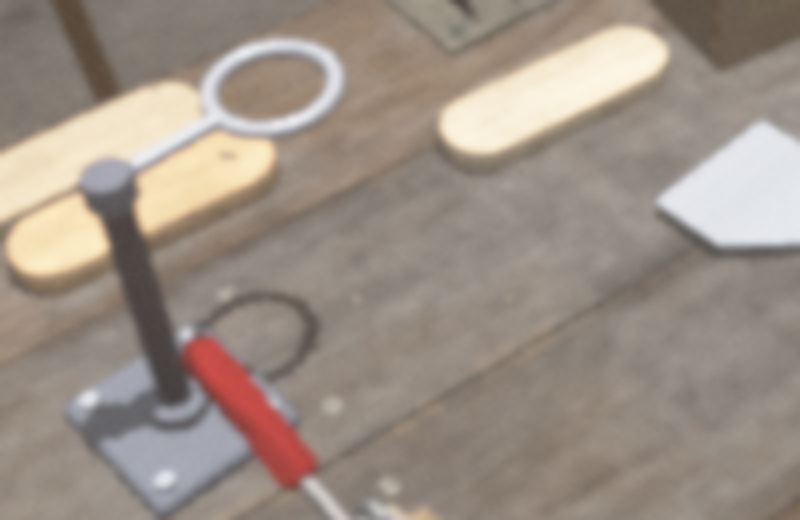

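```bash
python3 - <<'E'
from h import *
c=np.load("top0.npz"); s=np.load("scene0.npz")
T=lambda u,v:((u+.5)/4-.5+140,(v+.5)/4-.5+175)
S=lambda u,v:((u+.5)/4-.5+90,(v+.5)/4-.5+200)
print("ring top",ray(c,T(213,94),165),"scene",ray(s,S(273,87),165))
for L,a,b in (("outer x",(163,94),(265,94)),("outer y",(213,43),(213,145))): print(L,np.linalg.norm(ray(c,T(*a),165)-ray(c,T(*b),165)))
print("post top",ray(c,T(77,113),171),ray(s,S(107,178),171))
# scraper
bo=ray(c,T(599,303),14);bu=ray(c,T(624,445),9)
butt=ray(c,T(622,430),16);blade=ray(c,T(577,163),3)
sh=[ray(c,T(530,250),3),ray(c,T(651,229),3)]
print("bolster",bo,"buttcentre",butt,"buttend",bu,"edge",blade,"sh",sh,np.linalg.norm(sh[0]-sh[1]),np.linalg.norm((blade-bu)[:2]))
d=(blade-bu)[:2];d/=np.linalg.norm(d);print("dir",d,np.arctan2(d[1],d[0]))
d2=(bo-butt)[:2];print(np.arctan2(d2[1],d2[0]))
print("depth", c["depth"][266,292])
g=ray(c,(291.8,265.1),18);print("handle centroid",g)
E
```

```text
ring top [618.98386825  57.64551507 165.        ] scene [618.86510683  59.62499891 165.        ]
outer x 64.34345573479614
outer y 65.03933393570284
post top [604.54965309 141.07933128 171.        ] [599.32106575 144.06877576 171.        ]
bolster [ 500.03130934 -188.9272875    14.        ] buttcentre [ 411.64159559 -206.2770662    16.        ] buttend [ 401.0909384  -208.02260341    9.        ] edge [ 601.0383265  -171.74016763    3.        ] sh [array([ 537.60801346, -139.13150617,    3.        ]), array([ 554.21499049, -225.52421804,    3.        ])] 87.97438462079757 203.21263040674378
dir [0.98393189 0.1785442 ] 0.17950667433061535
0.19382312529888102
depth 1172.0803
handle centroid [ 458.72698291 -196.2793801    18.        ]
```

Emit:
play_rows([
  [[1, -22, -27, 0, 0, 0, 0], [1, -22, -27, 0, 0, 0, 0], [1, -22, -27, 0, 0, 0, 0], [1, -22, -27, 0, 0, 0, 0], [1, -22, -27, 0, 0, 0, 0], [1, -22, -27, 0, 0, 0, 0], [1, -22, -27, 0, 0, 0, 0], [1, -22, -27, 0, 0, 0, 0], [1, -22, -27, 0, 0, 0, 0], [1, -22, -27, 0, 0, 0, 0], [1, -22, -27, 0, 0, 0, 0], [1, -22, -27, 0, 0, 0, 0], [1, -20, -22, 0, 0, 0, 0], [1, 0, 0, 0, 0, 0, 0.09], [1, 0, 0, 0, 0, 0, 0.09], [1, 0, 0, 0, 0, 0, 0.09], [1, 0, 0, 0, 0, 0, 0.01], [1, 0, 0, 0, 0, 0, 0]],
])

```text
t: 1.6
ee_pos: [488.8, -170.5, 244.1]
orientation: [0.767, -0.641, -0.005, 0.001]
ft_force: [-1.1, -0.5, 0.9]
opening: 85.6
```

```bash
cat >> h.py <<'E'
from scipy.spatial.transform import Rotation as Ro
def togo(st,tgt,Rt):
    R=Ro.from_quat(st["orientation"]); d=np.asarray(tgt)-st["ee_pos"]
    return np.round(R.inv().apply(d),1), np.round((R.inv()*Rt).as_rotvec(),3)
def down(yaw): # scraper heading yaw; tool x to the right
    x=np.array([np.sin(yaw),-np.cos(yaw),0]);z=np.array([0,0,-1.]);return Ro.from_matrix(np.c_[x,np.cross(z,x),z])
def log(st):
    import json; open("log.jsonl","a").write(json.dumps({k:np.asarray(v).tolist() for k,v in st.items()})+"\n")
E
python3 - <<'E'
from h import *
from plant import *
st=state();log(st);print(st["t"],st["q"].round(3),st["ee_pos"].round(1),st["orientation"].round(3))
print(togo(st,[485,-192.5,120],down(.187)))
c=camera("wrist");cv2.imwrite("pics/w1.png",c["color"][:,:,::-1]);np.savez("w1.npz",**c,p=st["ee_pos"],o=st["orientation"]);print(c["intrinsics"],c["hand_eye"].round(2))
E
```

```text
1.6 [ 0.338  0.187 -0.141  1.948  0.028  1.018 -1.208] [ 488.8 -170.5  244.1] [ 0.767 -0.641 -0.005  0.001]
(array([ 21.7,   6.7, 124. ]), array([ 0.008,  0.006, -0.008]))
[[298.71957012   0.         282.21376559]
 [  0.         298.71957012 212.95116725]
 [  0.           0.           1.        ]] [[   1.      0.     -0.     -1.16]
 [   0.      0.96    0.28  -71.53]
 [   0.     -0.28    0.96 -122.28]
 [   0.      0.      0.      1.  ]]
```

View pics/w1.png

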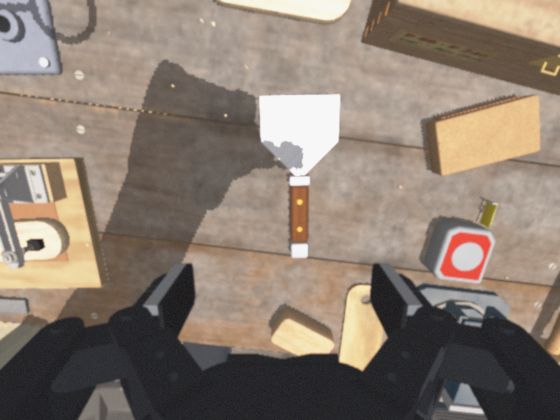

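Here the scraper runs straight up and down: blade edge at row 95, bolster at (299,181), butt end at (299,257). The jaws are parallel to it.

```bash
python3 - <<'E'
from h import *
c=np.load("w1.npz");H=c["hand_eye"];R=Ro.from_quat(c["o"]).as_matrix()
A=H[:3,:3];b=H[:3,3]
Rw=R@A;tw=R@b+c["p"]
cc=dict(intrinsics=c["intrinsics"],R=Rw.T,t=-Rw.T@tw)
P=lambda u,v,z:ray(cc,(u,v),z)
im=c["color"];hsv=cv2.cvtColor(im,cv2.COLOR_RGB2HSV)
for v in range(186,245,8):
    r=(hsv[v,280:320,1]>130)&(hsv[v,280:320,2]<200); x=np.nonzero(r)[0]+280;print(v,x.min(),x.max(),end=";")
print()
for n,p in dict(bolst=(299.5,181,18),butt=(299,250,18),end=(299,257,9),edge=(300,95,3),s1=(262,139,3),s2=(339,139,3),bolTop=(299.5,177,18),bolBot=(299.5,185.5,18)).items(): print(n,P(*p).round(1))
d=P(300,95,3)-P(299,257,9);print(np.arctan2(d[1],d[0]),np.linalg.norm(d))
E
```

```text
Traceback (most recent call last):
ValueError: zero-size array to reduction operation minimum which has no identity
```

```bash
python3 - <<'E'
from h import *
c=np.load("w1.npz");H=c["hand_eye"];R=Ro.from_quat(c["o"]).as_matrix()
A=H[:3,:3];b=H[:3,3]
Rw=R@A;tw=R@b+c["p"]
cc=dict(intrinsics=c["intrinsics"],R=Rw.T,t=-Rw.T@tw)
P=lambda u,v,z:ray(cc,(u,v),z)
im=c["color"];hsv=cv2.cvtColor(im,cv2.COLOR_RGB2HSV)
for v in range(188,245,8):
    r=(hsv[v,280:320,0]<20)&(hsv[v,280:320,1]>110); x=np.nonzero(r)[0]+280;print(v,x[:1],x[-1:],end=";")
print()
for n,p in dict(bolst=(299.5,181,18),butt=(299,250,18),end=(299,257,9),edge=(300,95,3),s1=(262,139,3),s2=(339,139,3),bolTop=(299.5,177,18),bolBot=(299.5,185.5,18)).items(): print(n,P(*p).round(1))
d=P(300,95,3)-P(299,257,9);print(np.arctan2(d[1],d[0]),np.linalg.norm(d))
E
```

```text
188 [291] [307];196 [291] [307];204 [291] [307];212 [291] [307];220 [291] [307];228 [291] [307];236 [291] [306];244 [] [];
bolst [ 498.1 -186.9   18. ]
butt [ 411.4 -203.4   18. ]
end [ 397.8 -206.5    9. ]
edge [ 592.3 -169.5    3. ]
s1 [ 536.8 -134.8    3. ]
s2 [ 553.  -224.2    3. ]
bolTop [ 502.8 -185.9   18. ]
bolBot [ 492.8 -187.9   18. ]
0.18792212802459207 198.06473578387806
```

Emit:
play_rows([
  [[1, 7, 3, 30, 0.002, 0.001, 0], [1, 7, 3, 35, 0.002, 0.001, 0], [1, 5, 3, 35, 0.002, 0.002, 0], [1, 0, 0, 35, 0.002, 0.002, 0], [1, 0, 0, 35, 0, 0, 0], [-0.4, 0, 0, 10, 0, 0, 0], [-0.4, 0, 0, 0, 0, 0, 0], [-0.4, 0, 0, 0, 0, 0, 0], [-0.4, 0, 0, 0, 0, 0, 0], [-0.4, 0, 0, 0, 0, 0, 0]],
])

```text
t: 2.48
ee_pos: [484.1, -195.0, 60.2]
orientation: [0.774, -0.633, 0.004, -0.002]
ft_force: [-0.3, -0.2, 0.0]
opening: 26.3
```

```bash
cat > look.py <<'E'
from h import *
from plant import *
import sys
def look(n,name,tgt=None,Rt=None):
    st=state();log(st);print(round(st["t"],2),st["q"].round(2),st["ee_pos"].round(1),st["orientation"].round(3),st["ft_force"].round(1),round(st["opening"],1),tips_ahead)
    if tgt is not None: print("togo",togo(st,tgt,Rt))
    c=camera(n);cv2.imwrite(f"pics/{name}.png",c["color"][:,:,::-1]);np.savez(name+".npz",**c,p=st["ee_pos"],o=st["orientation"])
E
python3 -c "
from look import *
look('wrist','w2',[482,-191,24],down(.188))"
```

```text
2.48 [ 0.36  0.44 -0.12  2.09  0.09  0.61 -1.19] [ 484.1 -195.    60.2] [ 0.774 -0.633  0.004 -0.002] [-0.3 -0.2  0. ] 26.3 19.0
togo (array([-4.5,  1.5, 36.2]), array([-0.007, -0.003,  0.011]))
```

View pics/w2.png

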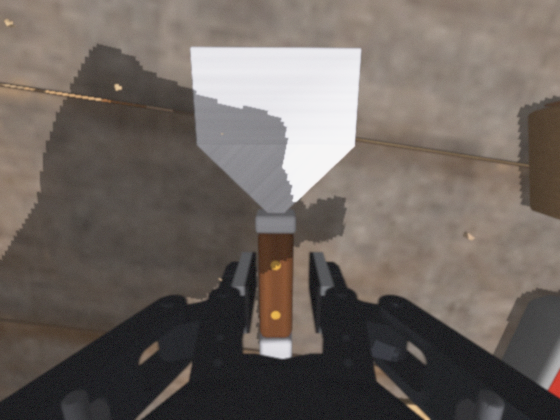

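The jaws are at about 26 mm and straddle the handle line. The fingertips' front edge is at row 252, and the bolster spans rows 214–232.

```bash
python3 - <<'E'
from h import *
c=np.load("w2.npz");H=c["hand_eye"];K=c["intrinsics"];Hi=np.linalg.inv(H)
for s in (9,14,19,24,29):
  for x in (-13,13):
    p=K@(Hi@[x,-11,s,1])[:3];print(s,x,(p[:2]/p[2]).round(0),end=" ")
R=Ro.from_quat(c["o"]).as_matrix();Rw=R@H[:3,:3];tw=R@H[:3,3]+c["p"]
cc=dict(intrinsics=K,R=Rw.T,t=-Rw.T@tw)
print()
for n,p in dict(bolTop=(276,213,18),bolBot=(276,233,18),edge=(275,47,3),buttEdge=(276,338,18),s1=(199,147,3),s2=(355,147,3),h1=(276,300,18)).items(): print(n,ray(cc,p[:2],p[2]).round(1))
E
python3 - <<'E'
import cv2
im=cv2.imread("pics/w2.png");cv2.imwrite("pics/w2z.png",cv2.resize(im[200:370,190:370],None,fx=4,fy=3.4))
E
```

```text
9 -13 [258. 257.] 9 13 [312. 257.] 14 -13 [258. 252.] 14 13 [311. 252.] 19 -13 [259. 248.] 19 13 [310. 248.] 24 -13 [260. 245.] 24 13 [309. 245.] 29 -13 [261. 241.] 29 13 [308. 241.] 
bolTop [ 506.  -185.8   18. ]
bolBot [ 494.  -188.2   18. ]
edge [ 593.2 -167.9    3. ]
buttEdge [ 422.6 -202.2   18. ]
s1 [ 532.4 -134.2    3. ]
s2 [ 550.6 -224.3    3. ]
h1 [ 450.2 -196.8   18. ]
```

View pics/w2z.png

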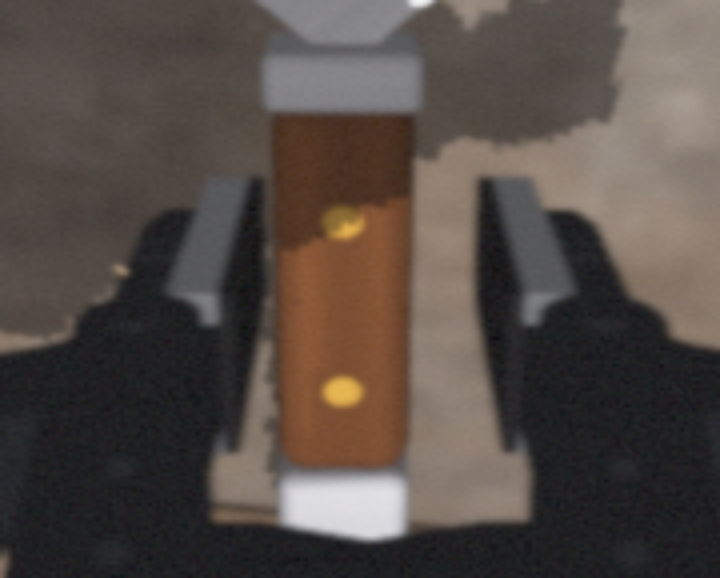

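Emit:
play_rows([
  [[0.2, -4.5, 1.5, 0, -0.007, -0.003, 0.011], [0.2, 0, 0, 0, 0, 0, 0], [0.2, 0, 0, 15, 0, 0, 0], [0.2, 0, 0, 15, 0, 0, 0], [0.2, 0, 0, 6, 0, 0, 0], [0.2, 0, 0, 0, 0, 0, 0]],
])

```text
t: 3.03
ee_pos: [485.5, -191.2, 28.7]
orientation: [0.77, -0.638, 0.005, -0.002]
ft_force: [-0.0, 0.1, -0.1]
opening: 51.5
```

```bash
python3 -c "
from look import *
look('wrist','w3',[482.5,-190.5,22],down(.188))"
```

```text
3.03 [ 0.34  0.49 -0.11  2.11  0.1   0.54 -1.22] [ 485.5 -191.2   28.7] [ 0.77  -0.638  0.005 -0.002] [-0.   0.1 -0.1] 51.5 19.0
togo (array([-1.3,  2.8,  6.7]), array([-0.008, -0.005, -0.   ]))
```

View pics/w3.png

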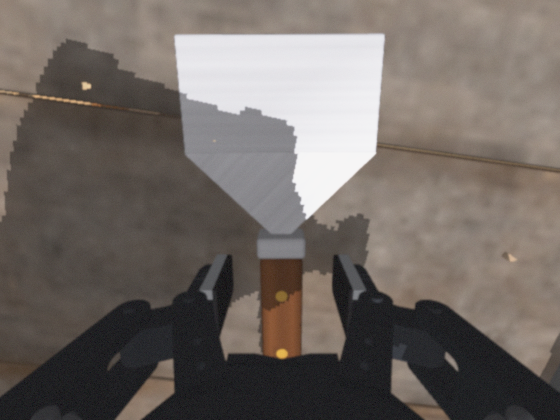

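The handle (columns 261–302) is centred between the pads, and the pad fronts end at the bolster's lower edge (row 258).

Emit:
play_rows([
  [[0.2, -1, 3, 7, -0.008, -0.005, 0], [0.2, 0, 0, 1, 0, 0, 0], [-1, 0, 0, 0, 0, 0, 0], [-1, 0, 0, 0, 0, 0, 0], [-1, 0, 0, 0, 0, 0, 0], [-1, 0, 0, 0, 0, 0, 0], [-1, 0, 0, 0, 0, 0, 0], [-1, 0, 0, 0, 0, 0, 0]],
], grip_force=80)

```text
t: 3.75
ee_pos: [483.5, -191.3, 23.5]
orientation: [0.77, -0.638, 0.001, -0.0]
ft_force: [-0.1, 1.0, -2.0]
opening: 19.9
```

Emit:
play_rows([
  [[-1, 0, 0, -15, 0, 0, 0], [-1, 0, 0, -30, 0, 0, 0], [-1, 0, 0, -30, 0, 0, 0], [-1, 0, 0, -30, 0, 0, 0], [-1, 0, 0, -30, 0, 0, 0], [-1, 0, 0, -30, 0, 0, 0], [-1, 0, 0, -30, 0, 0, 0], [-1, 0, 0, -30, 0, 0, 0], [-1, 0, 0, 0, 0, 0, 0]],
])

```text
t: 4.5
ee_pos: [480.8, -190.2, 257.4]
orientation: [0.77, -0.638, -0.001, 0.0]
ft_force: [0.7, -0.5, -0.1]
opening: 20.0
```

```bash
python3 -c "
from look import *
look('wrist','w4')"
```

```text
4.5 [ 0.37  0.17 -0.13  1.94  0.03  1.04 -1.16] [ 480.8 -190.2  257.4] [ 0.77  -0.638 -0.001  0.   ] [ 0.7 -0.5 -0.1] 20.0 19.0
```

View pics/w4.png

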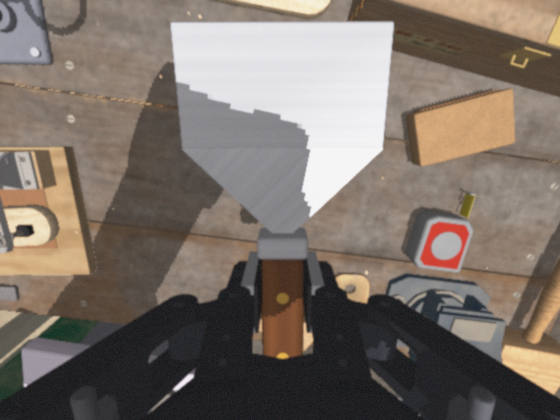

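```bash
cat > kin.py <<'E'
from h import *
import json,itertools
L=[json.loads(l) for l in open("log.jsonl")]
L.append(dict(q=[.9535435,.42675124,.07385849,1.60661141,-.03411824,1.11080823,-.06710547],ee_pos=[304.1451876,-602.15886746,249.59603094],orientation=[.85171425,-.524006108,-.000582767787,-.000308163880]))
def fk(q,s,p):
    h0,L1,L2,Lt,b,c,a=p
    rz=lambda t:Ro.from_euler('z',t); ry=lambda t:Ro.from_euler('y',t)
    R=rz(s[0]*q[0]+b); x=R.apply([a,0,h0]); 
    R=R*ry(q[1])*rz(s[1]*q[2]); x=x+R.apply([0,0,L1])
    R=R*ry(q[3])*rz(s[2]*q[4]); x=x+R.apply([0,0,L2])
    R=R*ry(q[5])*rz(s[3]*q[6]+c); x=x+R.apply([0,0,Lt])
    return R,x
E
python3 - <<'E'
from kin import *
from scipy.optimize import least_squares
out=[]
for s in itertools.product((1,-1),repeat=4):
  for b in (0,3.14):
    def f(p):
        r=[]
        for d in L:
            R,x=fk(d["q"],s,p); r+=list((x-d["ee_pos"])/100)+list((R.inv()*Ro.from_quat(d["orientation"])).as_rotvec()*3)
        return r
    for c in (0,1.57,3.14,-1.57):
        o=least_squares(f,[340,510,510,325,b,c,0]);out.append((o.cost,s,o.x.round(3).tolist()))
out.sort(key=lambda t:t[0])
for o in out[:8]:print(o)
E
```

```text
(np.float64(0.011102862119752865), (-1, -1, -1, -1), [-361.685, 578.538, 480.903, -293.873, -0.113, 3.028, 4.095])
(np.float64(0.011102862119767127), (-1, -1, -1, -1), [-361.683, 578.538, 480.903, -293.871, -0.113, -3.255, 4.095])
(np.float64(0.011102862119794298), (-1, -1, -1, -1), [-361.686, 578.538, 480.903, -293.874, -0.113, 3.028, 4.095])
(np.float64(0.011102862119807747), (-1, -1, -1, -1), [-361.688, 578.538, 480.903, -293.875, -0.113, 3.028, 4.095])
(np.float64(0.26337177965239444), (-1, -1, 1, -1), [-151.777, 572.976, 490.315, -95.369, -0.108, 2.966, -1.589])
(np.float64(0.2633717796523954), (-1, -1, 1, -1), [-151.777, 572.976, 490.315, -95.369, -0.108, -3.318, -1.589])
(np.float64(0.2633717796524011), (-1, -1, 1, -1), [-151.777, 572.976, 490.315, -95.369, -0.108, 2.966, -1.589])
(np.float64(0.26337177965240843), (-1, -1, 1, -1), [-151.777, 572.976, 490.315, -95.369, -0.108, 2.966, -1.589])
```

```bash
cat > ik.py <<'E'
from kin import *
from scipy.optimize import least_squares
S=(-1,)*4
lo=np.array([-2.85,-.5,-1.23,.21,-1.02,.16,-2.73])+.05;hi=np.array([2.85,2.14,1.37,2.46,4.16,2.05,2.73])-.05
def tilt(psi,th): return down(psi)*Ro.from_euler('x',th)
def ik(P,tgt,Rt,q0):
    def f(q):
        R,x=fk(q,S,P); return np.r_[(x-tgt)/100,(R.inv()*Rt).as_rotvec()*3,.01*(q-q0)]
    o=least_squares(f,np.clip(q0,lo+.01,hi-.01),bounds=(lo,hi)); R,x=fk(o.x,S,P)
    return o.x,np.linalg.norm(x-tgt),(R.inv()*Rt).magnitude()
E
python3 - <<'E'
from ik import *
rng=np.random.default_rng(0)
for Lt in (300,360):
  P=[Lt-68,578.5,481,Lt,-.113,3.028,4.1]
  for th in (60,80):
    for deg in range(-180,180,30):
      psi=np.radians(deg);Rt=tilt(psi,np.radians(th)); tgt=np.array([619,59,230.])-14.5*Rt.as_matrix()[:,2]
      n=0;best=None
      for k in range(12):
        q,e,a=ik(P,tgt,Rt,np.array(L[-2]["q"]) if k==0 else rng.uniform(lo,hi))
        if e<2 and a<.02:
            n+=1; m=np.abs(q-L[-2]["q"]).max()
            if best is None or m<best[0]: best=(m,q.round(2))
      print(Lt,th,deg,n,best)
E
```

```text
300 60 -180 0 None
300 60 -150 0 None
300 60 -120 9 (np.float64(3.0264533865154335), array([-0.25,  0.8 , -0.4 ,  1.37,  0.75,  2.  ,  1.87]))
300 60 -90 6 (np.float64(3.0712208263655243), array([-0.02,  0.82, -0.94,  1.67,  1.2 ,  2.  ,  1.92]))
300 60 -60 5 (np.float64(3.243997115340836), array([ 0.14,  0.78, -1.18,  1.99,  1.52,  1.85,  2.09]))
300 60 -30 8 (np.float64(3.047561283179628), array([-1.54,  0.63,  1.28,  2.27,  1.81,  0.21,  1.89]))
300 60 0 0 None
300 60 30 5 (np.float64(4.084903986695938), array([ 0.74,  0.31, -0.77,  2.35,  4.11,  0.5 ,  1.09]))
300 60 60 9 (np.float64(1.4331823047717576), array([ 1.08,  0.7 , -1.18,  2.1 , -0.8 ,  0.5 ,  0.28]))
300 60 90 4 (np.float64(1.2495602163229906), array([ 0.95,  0.9 , -1.18,  1.78, -0.28,  0.99,  0.09]))
300 60 120 4 (np.float64(1.504721178924628), array([ 0.64,  0.92, -0.93,  1.47, -0.24,  1.52,  0.35]))
300 60 150 7 (np.float64(1.508267247539521), array([ 0.49,  1.14, -1.18,  1.22,  0.12,  1.94,  0.35]))
300 80 -180 0 None
300 80 -150 0 None
300 80 -120 7 (np.float64(3.3287435088713733), array([-0.67,  0.94,  0.29,  1.3
[... 1541 characters left out ...]
50 0 None
360 80 -120 6 (np.float64(3.4122335026899355), array([-0.78,  1.09,  0.46,  1.17,  0.52,  2.  ,  2.26]))
360 80 -90 8 (np.float64(3.059250106276194), array([-0.47,  0.91, -0.39,  1.58,  1.13,  2.  ,  1.9 ]))
360 80 -60 5 (np.float64(2.9729985531314327), array([-0.45,  0.77, -0.52,  2.01,  1.46,  1.81,  1.82]))
360 80 -30 0 None
360 80 0 0 None
360 80 30 0 None
360 80 60 2 (np.float64(1.9214004755524925), array([ 1.24,  1.11, -1.18,  2.17, -0.95,  0.53,  0.77]))
360 80 90 7 (np.float64(1.4277568166052865), array([ 1.04,  1.22, -1.18,  1.74, -0.33,  1.09,  0.27]))
360 80 120 9 (np.float64(1.3645558366874462), array([ 0.73,  1.32, -1.18,  1.31, -0.14,  1.67,  0.21]))
360 80 150 0 None
```

Emit:
play_rows([
  [[-1, 0, 0, -7, 0, 0, -0.11], [-1, 0, 0, -7, 0, 0, -0.11], [-1, 0, 0, -7, 0, 0, -0.11], [-1, 0, 0, -7, 0, 0, -0.11], [-1, 0, 0, -7, 0, 0, -0.11], [-1, 0, 0, -7, 0, 0, -0.11], [-1, 0, 0, -7, 0, 0, -0.11], [-1, 0, 0, -7, 0, 0, -0.11], [-1, 0, 0, -7, 0, 0, -0.11], [-1, 0, 0, -7, 0, 0, -0.11], [-1, 0, 0, -7, 0, 0, -0.11], [-1, 0, 0, -7, 0, 0, -0.11], [-1, 0, 0, -7, 0, 0, -0.11], [-1, 0, 0, -7, 0, 0, -0.11]],
])

```text
t: 5.72
ee_pos: [474.4, -188.5, 338.1]
orientation: [0.993, 0.114, -0.013, -0.007]
ft_force: [-0.4, 0.6, -0.8]
opening: 20.0
```

Emit:
play_rows([
  [[-1, 0, 0, 0, 0.1, 0, 0], [-1, 0, 0, 0, 0.1, 0, 0], [-1, 0, 0, 0, 0.1, 0, 0], [-1, 0, 0, 0, 0.1, 0, 0], [-1, 0, 0, 0, 0.1, 0, 0]],
])

```text
t: 6.13
ee_pos: [474.9, -184.0, 337.2]
orientation: [0.958, 0.116, -0.042, -0.26]
ft_force: [0.1, 0.4, -1.0]
opening: 19.8
```

```bash
python3 -c "
from look import *
from ik import tilt
look('scene','s2',[600,-20,330],tilt(1.75,1.05))"
```

```text
6.13 [ 0.65  0.32 -0.22  1.67 -0.33  1.53  0.74] [ 474.9 -184.   337.2] [ 0.958  0.116 -0.042 -0.26 ] [ 0.1  0.4 -1. ] 19.8 19.0
togo (array([ 161.4, -108.7,   68.8]), array([0.518, 0.062, 0.034]))
```

View pics/s2.png

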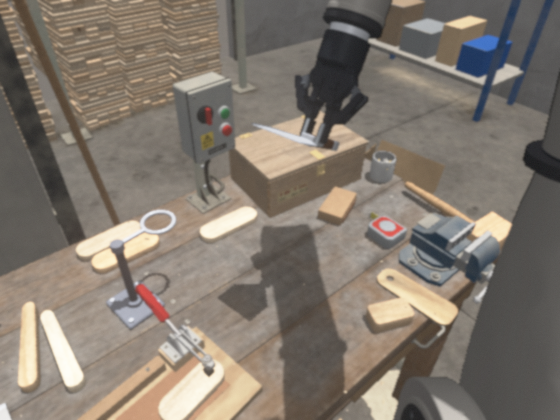

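The scraper is held, tilted about 30° with the blade rising to the left, and everything else on the bench is undisturbed. Tilting further.

Emit:
play_rows([
  [[-1, 0, 0, 0, 0.1, 0.01, 0.01], [-1, 0, 0, 0, 0.1, 0.01, 0.01], [-1, 0, 0, 0, 0.1, 0.01, 0.01], [-1, 0, 0, 0, 0.1, 0.01, 0], [-1, 0, 0, 0, 0.1, 0.01, 0], [-1, 0, 0, 0, 0.1, 0.01, 0], [-1, 0, 0, 0, 0.1, 0, 0], [-1, 0, 0, 0, 0.1, 0, 0], [-1, 0, 0, 0, 0, 0, 0]],
])

```text
t: 6.93
ee_pos: [473.1, -187.5, 322.8]
orientation: [0.767, 0.058, -0.059, -0.636]
ft_force: [-0.6, -0.9, -2.1]
opening: 19.9
```

```bash
python3 -c "
from look import *
from ik import tilt
look('scene','s3',[600,-20,330],tilt(1.75,1.3))"; python3 - <<'E'
from ik import *
o=least_squares(lambda p:sum([list((fk(d["q"],S,p)[1]-d["ee_pos"])/100)+list((fk(d["q"],S,p)[0].inv()*Ro.from_quat(d["orientation"])).as_rotvec()*3) for d in L],[]),[282,578,481,350,-.113,3.028,4]);print(o.cost,o.x)
E
```

```text
6.93 [ 0.84  0.7  -0.26  1.6  -0.74  1.93  0.86] [ 473.1 -187.5  322.8] [ 0.767  0.058 -0.059 -0.636] [-0.6 -0.9 -2.1] 19.9 19.0
togo (array([152.4, -36.2, 140.3]), array([-0.086, -0.011, -0.019]))
0.13449130864460457 [ 2.91522599e+02  5.22936066e+02  4.66566319e+02  3.16887468e+02
 -1.02763538e-01  3.05282947e+00  2.93879993e+01]
```

View pics/s3.png

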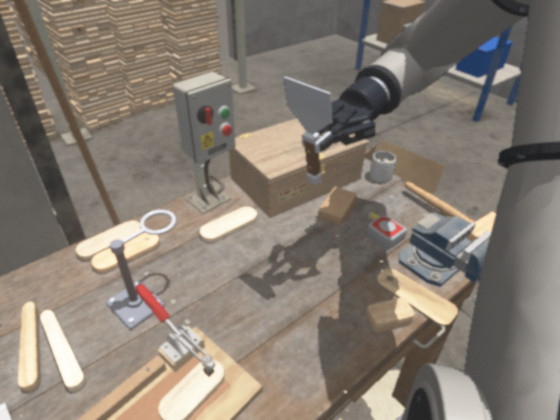

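Tilt is now about 79°: blade up, handle down, butt at (315,178). Moving towards the ring, staying high.

Emit:
play_rows([
  [[-1, 20, -5, 18, 0, 0, 0], [-1, 22, -5, 20, 0, 0, 0], [-1, 22, -5, 20, 0, 0, 0], [-1, 22, -5, 20, 0, 0, 0], [-1, 22, -5, 20, 0, 0, 0], [-1, 22, -5, 20, 0, 0, 0], [-1, 20, -5, 20, 0, 0, 0], [-1, 0, 0, 0, 0, 0, 0]],
])

```text
t: 7.65
ee_pos: [604.4, -14.1, 327.3]
orientation: [0.782, 0.059, -0.054, -0.618]
ft_force: [-0.6, 0.9, -1.4]
opening: 20.1
```

```bash
python3 -c "
from look import *
from ik import tilt
look('scene','s4',[619,40,300],tilt(1.75,1.45))
look('top','t4')"
```

```text
7.65 [ 0.6   0.7  -0.34  1.57 -0.91  1.68  0.7 ] [604.4 -14.1 327.3] [ 0.782  0.059 -0.054 -0.618] [-0.6  0.9 -1.4] 20.1 19.0
togo (array([23.3, 14.6, 55.9]), array([ 0.11 , -0.017, -0.015]))
7.7 [ 0.6   0.7  -0.34  1.57 -0.91  1.68  0.7 ] [603.6 -16.1 327.1] [ 0.782  0.058 -0.054 -0.618] [ 0.4  0.5 -0.6] 19.6 19.0
```

View pics/s4.png

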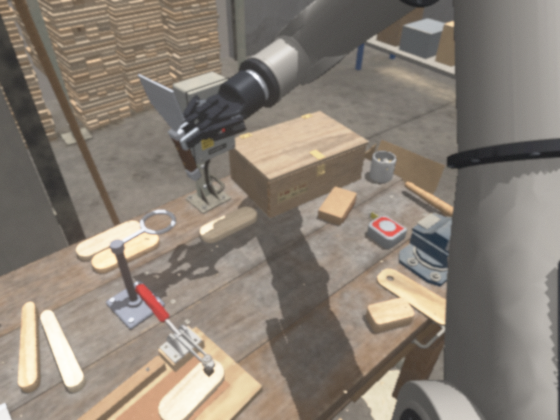

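View pics/t4.png

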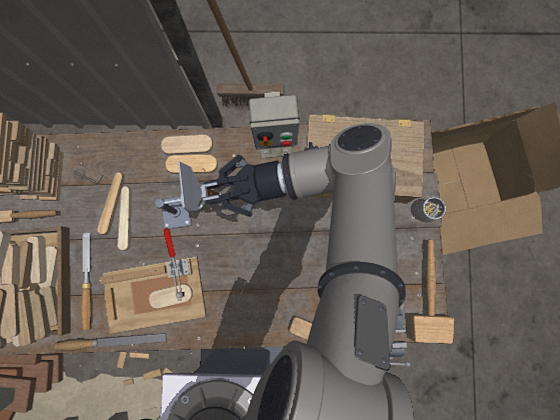

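The handle hangs just short of the ring. The wrist ball (360,145) is over the wooden chest, so I am checking obstacle heights before lowering.

```bash
python3 - <<'E'
from h import *
c=np.load("top0.npz");D=c["depth"]
def pt(u,v):
    z=D[v,u]; x=np.linalg.solve(c["intrinsics"],[u,v,1])*z; return (c["R"].T@(x-c["t"])).round(0)
for n,p in dict(chest1=(315,125),chest2=(320,185),chest3=(415,185),chest4=(365,150),cab=(275,105),cab2=(260,125),cabf=(290,145),wall=(150,60),wall2=(205,110),wall3=(210,125),ring=(193,188),bench=(240,230)).items(): print(n,pt(*p))
c=np.load("t4.npz");D=c["depth"]
for n,p in dict(ball=(360,145),forearm=(365,220),fl=(300,170),blade=(188,185)).items(): print(n,pt(*p))
E
```

```text
chest1 [ 828. -250.  125.]
chest2 [ 666. -265.  124.]
chest3 [ 670. -511.  125.]
chest4 [ 761. -382.  126.]
cab [ 798. -148.  327.]
cab2 [ 752. -117.  330.]
cabf [ 740. -184.  228.]
wall [1119.  275.  -89.]
wall2 [1124.  175. -522.]
wall3 [1136.  192. -742.]
ring [645.  58. 166.]
bench [557. -46.  -3.]
ball [ 670. -307.  461.]
forearm [ 519. -293.  573.]
fl [ 633. -201.  417.]
blade [602.  14. 408.]
```

```bash
cat > tgt.py <<'E'
from look import *
from ik import tilt
def target(z,psi=1.5,th=1.36,ring=(619,58.6)):
    R=tilt(psi,th);M=R.as_matrix()
    g=M@[0,1,14.]; ax=M[:,1]   # handle direction (down)
    off=g+ax*((165-z-g[2])/ax[2])  # crossing of ring plane rel to TCP
    return np.array([ring[0]-off[0],ring[1]-off[1],z]),R
E
python3 - <<'E'
from tgt import *
t,R=target(275);st=state();print(t,togo(st,t,R));M=Ro.from_quat(st["orientation"]).as_matrix();print(M.round(2))
from ik import ik
P=[291.5,523,466.6,317,-.103,3.053,29.4]
for z in(275,190): print(ik(P,target(z)[0],R,st["q"]))
E
```

```text
[619.65222171  67.79725225 275.        ] (array([30.5, 30.9, 92. ]), array([0.023, 0.225, 0.037]))
[[ 0.99  0.02 -0.15]
 [ 0.16 -0.23  0.96]
 [-0.01 -0.97 -0.23]]
(array([ 0.6828323 ,  0.74918557, -0.58724471,  1.79228627, -0.97      ,
        1.30451985,  0.68460546]), np.float64(0.0020468528106005967), 1.5224389569123185e-05)
(array([ 0.6217211 ,  0.86369007, -0.45642956,  1.78218833, -0.9699947 ,
        1.30950919,  0.82774441]), np.float64(0.0016695684429413517), 1.1423227462354674e-05)
```

Emit:
play_rows([
  [[-1, 4, -4, 14, 0.003, 0.025, 0.005], [-1, 4, -4, 14, 0.003, 0.025, 0.005], [-1, 4, 0, 14, 0.003, 0.025, 0.005], [-1, 4, 5, 14, 0.003, 0.025, 0.005], [-1, 4, 5, 14, 0.003, 0.025, 0.005], [-1, 4, 8, 10, 0.003, 0.02, 0.003], [-1, 0, 0, 0, 0, 0, 0]],
])

```text
t: 8.33
ee_pos: [619.1, 55.7, 297.0]
orientation: [0.788, -0.002, 0.002, -0.616]
ft_force: [-1.6, -0.5, -1.7]
opening: 19.9
```

```bash
python3 - <<'E'
from tgt import *
for psi in (1.6,1.5):
    t,R=target(280,psi);st=state();print(t,togo(st,t,R))
look('scene','s5');look('top','t5');look('wrist','w5')
for n,r in(("s5",(90,290,80,280)),("t5",(130,330,120,260))):
    im=cv2.imread(f"pics/{n}.png")[r[2]:r[3],r[0]:r[1]];cv2.imwrite(f"pics/{n}z.png",cv2.resize(im,None,fx=3,fy=3,interpolation=cv2.INTER_CUBIC))
E
```

```text
[618.69953035  68.88583707 280.        ] (array([-0.5, 13.3, 16.9]), array([ 0.033, -0.034, -0.007]))
[619.72790171  68.86444764 280.        ] (array([ 0.5, 13.3, 16.8]), array([0.033, 0.063, 0.015]))
8.33 [ 0.65  0.68 -0.49  1.73 -1.    1.38  0.71] [619.1  55.7 297. ] [ 0.788 -0.002  0.002 -0.616] [-1.6 -0.5 -1.7] 19.9 19.0
8.38 [ 0.65  0.68 -0.49  1.73 -1.    1.39  0.71] [619.4  54.9 298.2] [ 0.788 -0.002  0.002 -0.616] [ 0.2 -0.6 -0.8] 20.1 19.0
8.43 [ 0.65  0.68 -0.49  1.73 -1.    1.39  0.71] [619.8  54.4 298.7] [ 0.788 -0.001  0.002 -0.616] [ 0.1 -0.3 -2. ] 20.0 19.0
```

View pics/s5z.png

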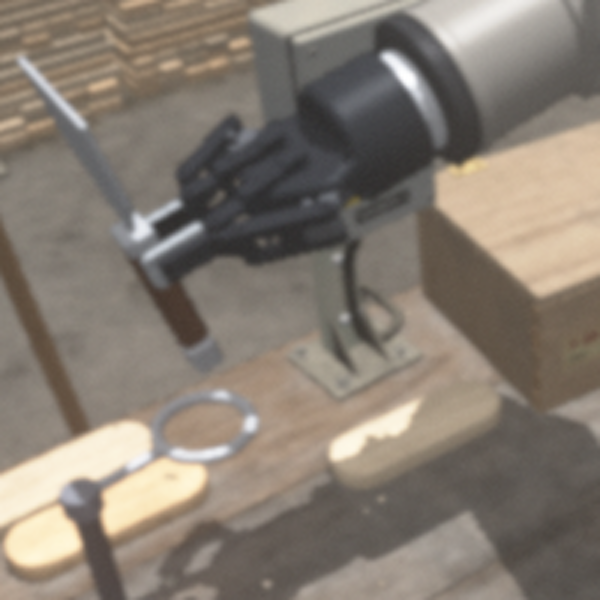

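View pics/t5z.png

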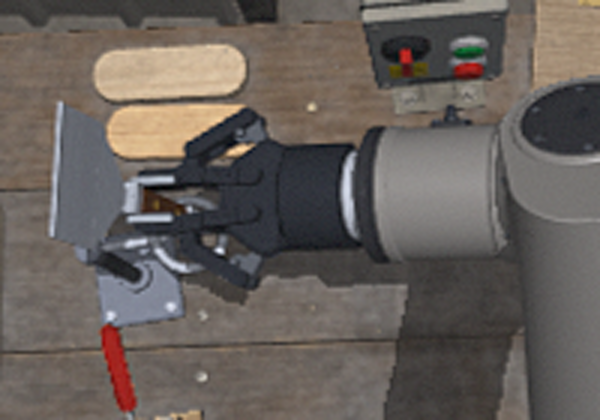

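View pics/w5.png

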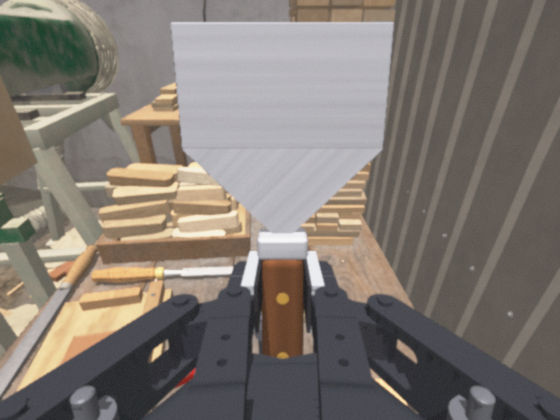

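The scraper has not slipped in the hand. In the scene view the butt end is at about (159,199) and the ring centre at (158,222). I am comparing the predicted butt position with the picture.

```bash
python3 - <<'E'
from tgt import *
s=np.load("s5.npz");M=Ro.from_quat(s["o"]).as_matrix();p=s["p"]
b=p+M@[0,84,14];n=p+M@[0,-21,14];print("butt",b,proj(s,b),"neck",n,proj(s,n),"zdir",M[:,2],"handle",M[:,1])
t=np.load("t5.npz");M=Ro.from_quat(t["o"]).as_matrix();p=t["p"];n=p+M@[0,-16,20];print("bolster top view",proj(t,n),proj(t,p+M@[0,-112,14]))
print("ring",proj(s,[619,58.6,165]))
st=state()
Rc=Ro.from_quat(st["orientation"])
import tgt
for z in (280,190):
    tt,R=target(z,1.57,1.36);print(z,tt,togo(st,tt,R))
E
```

```text
butt [619.14916833  49.03753383 212.10246898] [158.88012661 199.20751554] neck [619.24050196  74.40732164 313.99145526] [133.62870992 155.37689195] zdir [ 0.00555767  0.97035551 -0.24161808] handle [-8.69844100e-04 -2.41617027e-01 -9.70371298e-01]
bolster top view [169.31844881 186.13236959] [147.36147673 176.11821146]
ring [158.36001078 221.11846613]
280 [619.00819438  68.89022153 280.        ] (array([-1.2, 14.8, 18.8]), array([ 0.033, -0.005,  0.001]))
190 [618.99285891  49.63246958 190.        ] (array([ -1.3, 106.8,  21.8]), array([ 0.033, -0.005,  0.001]))
```

The prediction matches the picture to within a pixel. Aligning on the ring axis, then going down along the handle.

Emit:
play_rows([
  [[-1, -1, 5, 12, 0.03, -0.004, 0], [-1, 0, 5, 7, 0, 0, 0], [-1, 0, 4, 0, 0, 0, 0], [-1, 0, 0, 0, 0, 0, 0]],
])

```text
t: 8.82
ee_pos: [620.5, 66.3, 281.7]
orientation: [0.78, 0.001, 0.003, -0.625]
ft_force: [-1.1, -1.0, -1.0]
opening: 19.7
```

```bash
python3 - <<'E'
from tgt import *
st=state()
for z in (280,230,190):
    tt,R=target(z,1.57,1.36);print(z,togo(st,tt,R))
print(st["ee_pos"],st["q"].round(2))
E
```

```text
280 (array([-1.5,  1.1,  2.9]), array([ 0.009, -0.004,  0.005]))
230 (array([-1.8, 52.2,  3.4]), array([ 0.009, -0.004,  0.005]))
190 (array([-2. , 93.1,  3.7]), array([ 0.009, -0.004,  0.005]))
[620.51673991  66.2661941  281.68753754] [ 0.66  0.72 -0.53  1.74 -1.    1.35  0.74]
```

Emit:
play_rows([
  [[-1, -1, 8, 2, 0.005, -0.003, 0.003], [-1, -0.5, 8, 1, 0, 0, 0], [-1, 0, 8, 0.5, 0, 0, 0], [-1, 0, 8, 0, 0, 0, 0], [-1, 0, 8, 0, 0, 0, 0], [-1, 0, 8, 0, 0, 0, 0], [-1, 0, 0, 0, 0, 0, 0]],
])

```text
t: 9.4
ee_pos: [619.6, 56.7, 228.9]
orientation: [0.78, 0.0, 0.001, -0.626]
ft_force: [-0.5, 0.6, -1.7]
opening: 20.1
```

```bash
python3 - <<'E'
from tgt import *
st=state()
for z in (230,190):
    tt,R=target(z,1.57,1.36);print(z,togo(st,tt,R))
look('scene','s6')
im=cv2.imread("pics/s6.png")[80:280,90:290];cv2.imwrite("pics/s6z.png",cv2.resize(im,None,fx=3,fy=3,interpolation=cv2.INTER_CUBIC))
E
```

```text
230 (array([-0.6, -1.4,  1.3]), array([ 0.007, -0.001,  0.002]))
190 (array([-0.7, 39.5,  1.5]), array([ 0.007, -0.001,  0.002]))
9.4 [ 0.66  0.8  -0.51  1.74 -0.97  1.33  0.8 ] [619.6  56.7 228.9] [ 0.78   0.     0.001 -0.626] [-0.5  0.6 -1.7] 20.1 19.0
```

View pics/s6z.png

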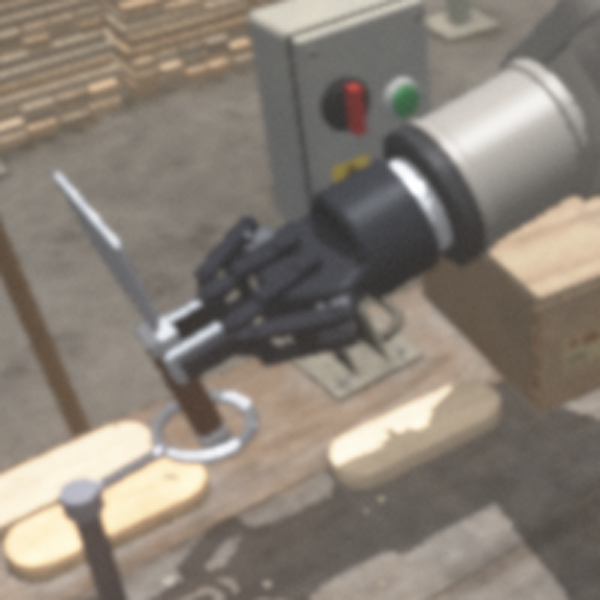

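The butt is going into the ring opening near its centre, with no contact force. Continuing down.

Emit:
play_rows([
  [[-1, -0.5, 7, 1.5, 0.006, 0, 0], [-1, 0, 7, 0, 0, 0, 0], [-1, 0, 7, 0, 0, 0, 0], [-1, 0, 7, 0, 0, 0, 0], [-1, 0, 7, 0, 0, 0, 0], [-1, 0, 2, 0, 0, 0, 0], [-1, 0, 0, 0, 0, 0, 0]],
])

```text
t: 10.03
ee_pos: [619.6, 49.9, 189.6]
orientation: [0.777, 0.0, 0.002, -0.629]
ft_force: [0.7, -0.0, -2.6]
opening: 19.9
```

```bash
python3 - <<'E'
from tgt import *
st=state()
for z in (190,):
    tt,R=target(z,1.57,1.36);print(z,togo(st,tt,R))
look('scene','s7');look('top','t7')
im=cv2.imread("pics/s7.png")[130:280,90:290];cv2.imwrite("pics/s7z.png",cv2.resize(im,None,fx=4,fy=4,interpolation=cv2.INTER_CUBIC))
im=cv2.imread("pics/t7.png")[140:260,130:290];cv2.imwrite("pics/t7z.png",cv2.resize(im,None,fx=4,fy=4,interpolation=cv2.INTER_CUBIC))
E
```

```text
190 (array([-0.6, -0.3, -0.3]), array([-0.   , -0.002,  0.003]))
10.03 [ 0.66  0.86 -0.5   1.73 -0.96  1.31  0.85] [619.6  49.9 189.6] [ 0.777  0.     0.002 -0.629] [ 0.7 -0.  -2.6] 19.9 19.0
10.08 [ 0.66  0.86 -0.5   1.73 -0.96  1.31  0.85] [619.6  50.  189.8] [ 0.777  0.     0.002 -0.629] [-0.6  0.1 -1.2] 19.6 19.0
```

View pics/s7z.png

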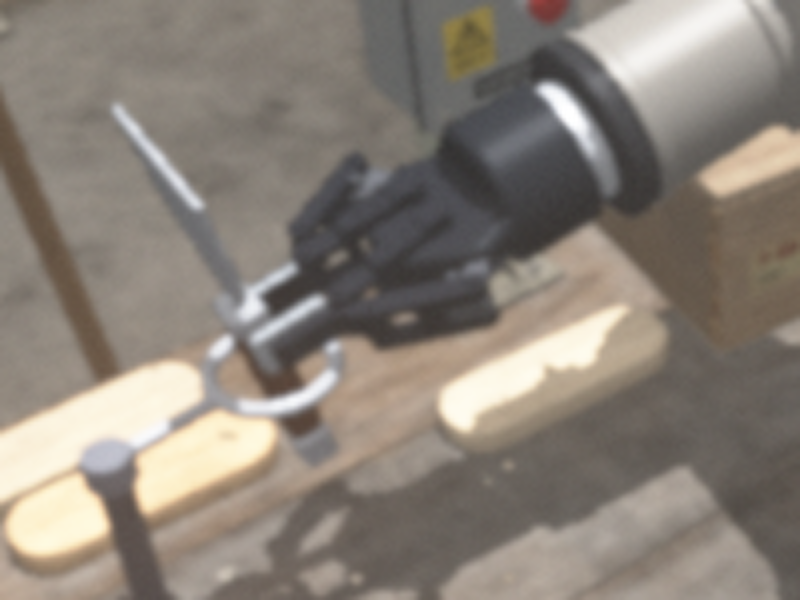

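View pics/t7z.png

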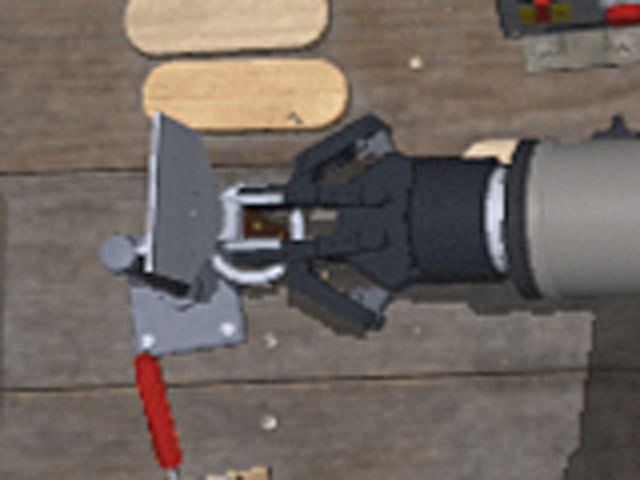

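The handle is through the ring, with the butt visible below it at (310,445 zoomed), and the pads are just above the ring. Releasing and backing out along the tool axis.

Emit:
play_rows([
  [[1, 0, 0, 0, 0, 0, 0], [1, 0, 0, 0, 0, 0, 0], [1, 0, 0, -4, 0, 0, 0], [1, 0, 0, -8, 0, 0, 0], [1, 0, 0, -12, 0, 0, 0], [1, 0, 0, -20, 0, 0, 0], [1, 0, 0, -20, 0, 0, 0], [1, 0, 0, -20, 0, 0, 0], [1, 0, 0, -20, 0, 0, 0], [1, 0, 0, 0, 0, 0, 0]],
])

```text
t: 10.97
ee_pos: [619.3, -61.3, 216.9]
orientation: [0.778, 0.002, 0.003, -0.628]
ft_force: [-0.1, -1.3, -1.3]
opening: 85.2
```

```bash
python3 - <<'E'
from tgt import *
look('scene','s8');look('top','t8')
im=cv2.imread("pics/s8.png")[130:280,90:290];cv2.imwrite("pics/s8z.png",cv2.resize(im,None,fx=4,fy=4,interpolation=cv2.INTER_CUBIC))
im=cv2.imread("pics/t8.png")[140:260,130:290];cv2.imwrite("pics/t8z.png",cv2.resize(im,None,fx=4,fy=4,interpolation=cv2.INTER_CUBIC))
E
```

```text
10.97 [ 0.75  0.86 -0.44  1.61 -0.87  1.49  0.8 ] [619.3 -61.3 216.9] [ 0.778  0.002  0.003 -0.628] [-0.1 -1.3 -1.3] 85.2 19.0
11.02 [ 0.75  0.86 -0.44  1.61 -0.87  1.49  0.8 ] [619.1 -59.7 216.8] [ 0.778  0.002  0.003 -0.629] [-0.1  0.6 -0.1] 85.0 19.0
```

View pics/s8z.png

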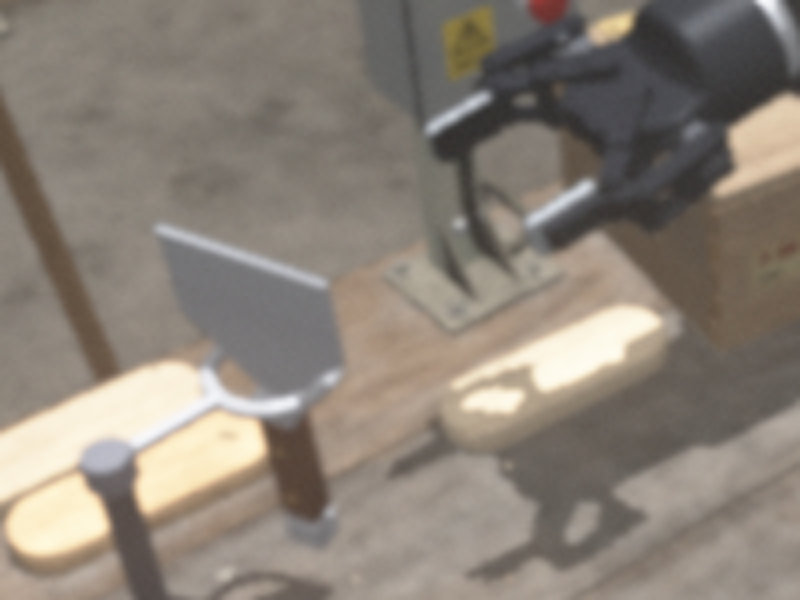

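View pics/t8z.png

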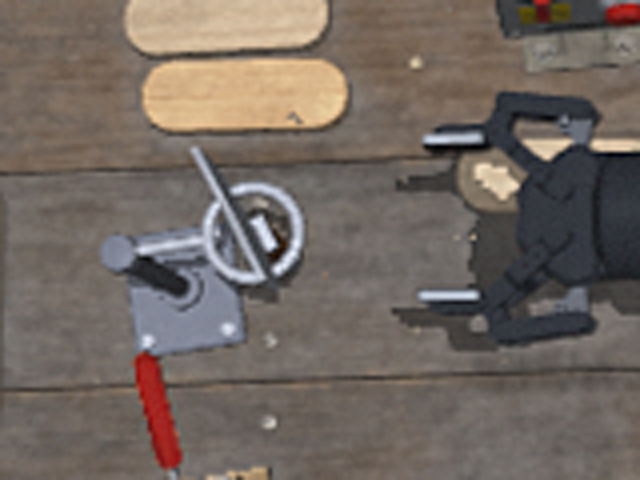

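The scraper has dropped home: blade above the ring, handle hanging below, hand clear. Letting the sway die out, then checking.

Emit:
play_rows([
  [[1, 0, 0, -10, 0, 0, 0], [1, 0, 0, 0, 0, 0, 0], [1, 0, 0, 0, 0, 0, 0], [1, 0, 0, 0, 0, 0, 0], [1, 0, 0, 0, 0, 0, 0], [1, 0, 0, 0, 0, 0, 0], [1, 0, 0, 0, 0, 0, 0], [1, 0, 0, 0, 0, 0, 0], [1, 0, 0, 0, 0, 0, 0], [1, 0, 0, 0, 0, 0, 0], [1, 0, 0, 0, 0, 0, 0], [1, 0, 0, 0, 0, 0, 0], [1, 0, 0, 0, 0, 0, 0], [1, 0, 0, 0, 0, 0, 0], [1, 0, 0, 0, 0, 0, 0], [1, 0, 0, 0, 0, 0, 0], [1, 0, 0, 0, 0, 0, 0], [1, 0, 0, 0, 0, 0, 0], [1, 0, 0, 0, 0, 0, 0], [1, 0, 0, 0, 0, 0, 0]],
])

```text
t: 12.73
ee_pos: [618.2, -65.0, 219.4]
orientation: [0.777, 0.004, 0.0, -0.63]
ft_force: [0.4, 0.3, -0.7]
opening: 85.4
```

Emit:
play_rows([
  [[1, 0, 0, 0, 0, 0, 0], [1, 0, 0, 0, 0, 0, 0], [1, 0, 0, 0, 0, 0, 0], [1, 0, 0, 0, 0, 0, 0], [1, 0, 0, 0, 0, 0, 0], [1, 0, 0, 0, 0, 0, 0], [1, 0, 0, 0, 0, 0, 0], [1, 0, 0, 0, 0, 0, 0], [1, 0, 0, 0, 0, 0, 0], [1, 0, 0, 0, 0, 0, 0], [1, 0, 0, 0, 0, 0, 0], [1, 0, 0, 0, 0, 0, 0], [1, 0, 0, 0, 0, 0, 0], [1, 0, 0, 0, 0, 0, 0], [1, 0, 0, 0, 0, 0, 0], [1, 0, 0, 0, 0, 0, 0], [1, 0, 0, 0, 0, 0, 0], [1, 0, 0, 0, 0, 0, 0], [1, 0, 0, 0, 0, 0, 0], [1, 0, 0, 0, 0, 0, 0]],
])

```text
t: 14.4
ee_pos: [618.2, -65.0, 219.5]
orientation: [0.777, 0.004, 0.0, -0.63]
ft_force: [-0.0, 0.3, -0.3]
opening: 85.3
```

```bash
python3 - <<'E'
from tgt import *
look('scene','s9');look('top','t9')
for i in range(6): camera('scene')
look('scene','s10')
a=np.load("s9.npz")["color"][130:280,90:200].astype(int);b=np.load("s10.npz")["color"][130:280,90:200].astype(int);print("diff",np.abs(a-b).mean(),np.percentile(np.abs(a-b),99.5))
im=cv2.imread("pics/s10.png")[130:280,90:290];cv2.imwrite("pics/s10z.png",cv2.resize(im,None,fx=4,fy=4,interpolation=cv2.INTER_CUBIC))
im=cv2.imread("pics/t9.png")[140:260,130:290];cv2.imwrite("pics/t9z.png",cv2.resize(im,None,fx=4,fy=4,interpolation=cv2.INTER_CUBIC))
s=np.load("s10.npz");up=lambda z:((proj(s,[619,58.6,z])-[90,130]+.5)*4-.5).round(0)
print("expected: neck",up(146),"butt",up(41),"edge",up(237))
t0=np.load("top0.npz")["color"].astype(int);t1=np.load("t9.npz")["color"].astype(int)
for n,(x0,x1,y0,y1) in dict(cork=(335,382,200,240),tape=(352,385,245,288),blank=(242,300,172,195),tl=(160,220,130,175)).items(): print(n,np.abs(t0-t1)[y0:y1,x0:x1].mean())
cv2.imwrite("pics/t9.png",t1[:,:,::-1])
E
```

```text
14.4 [ 0.76  0.86 -0.44  1.6  -0.87  1.51  0.79] [618.2 -65.  219.5] [ 0.777  0.004  0.    -0.63 ] [-0.   0.3 -0.3] 85.3 19.0
14.45 [ 0.76  0.86 -0.44  1.6  -0.87  1.51  0.79] [618.2 -64.9 219.4] [ 0.777  0.004  0.    -0.63 ] [-0.  -0.2 -1. ] 85.4 19.0
14.8 [ 0.76  0.86 -0.44  1.6  -0.87  1.51  0.79] [618.2 -65.  219.5] [ 0.777  0.004  0.    -0.63 ] [-0.1 -0.2 -0. ] 85.4 19.0
diff 2.247818181818182 46.0
expected: neck [282. 396.] butt [316. 549.] edge [247. 242.]
cork 30.30904255319149
tape 29.52431289640592
blank 74.2968515742129
tl 11.065308641975308[ WARN:0@27.716] global loadsave.cpp:1063 imwrite_ Unsupported depth image for selected encoder is fallbacked to CV_8U.
```

View pics/s10z.png

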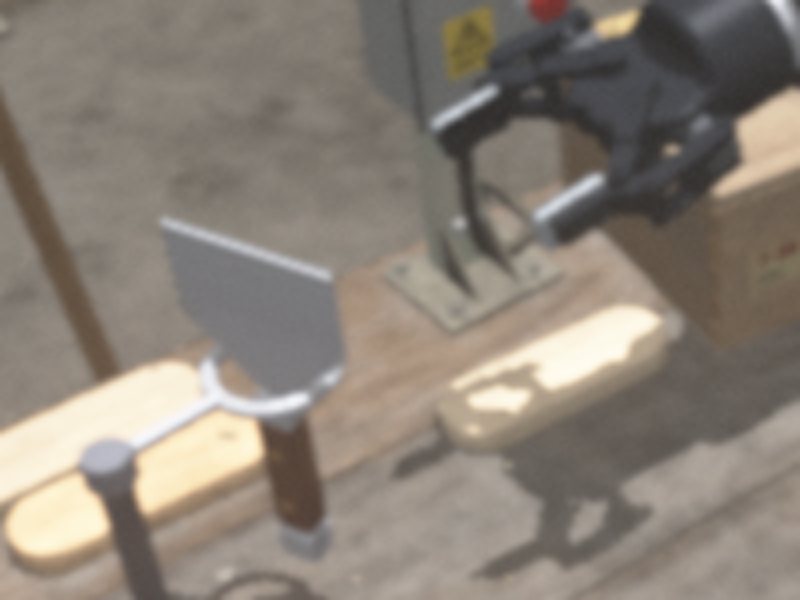

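View pics/t9z.png

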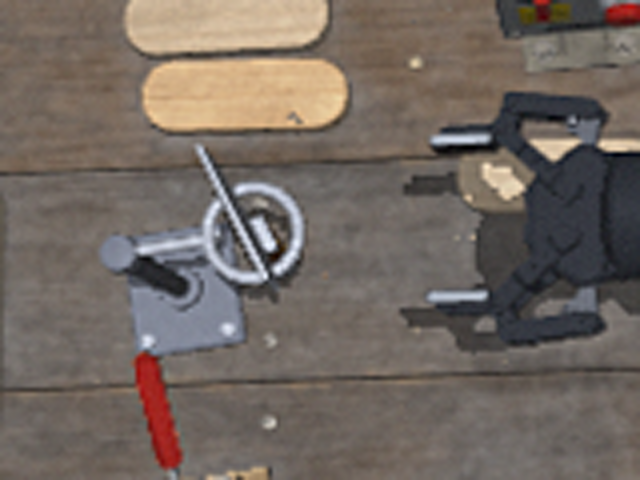

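View pics/t9.png

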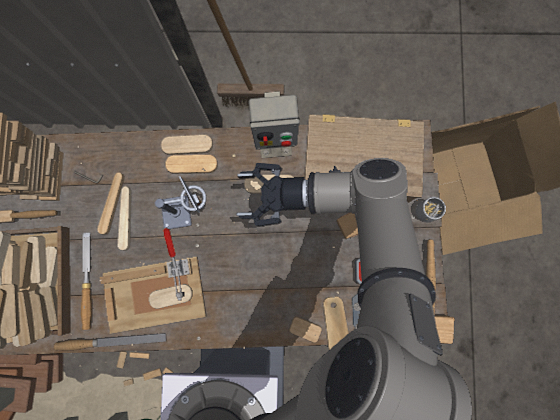

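It hangs nearly upright: butt at zoomed (304,545) against (316,549) expected, blade edge centre at (247,248) against (247,242). One more settle, then I will quantify the sway.

Emit:
play_rows([
  [[1, 0, 0, 0, 0, 0, 0], [1, 0, 0, 0, 0, 0, 0], [1, 0, 0, 0, 0, 0, 0], [1, 0, 0, 0, 0, 0, 0], [1, 0, 0, 0, 0, 0, 0], [1, 0, 0, 0, 0, 0, 0], [1, 0, 0, 0, 0, 0, 0], [1, 0, 0, 0, 0, 0, 0], [1, 0, 0, 0, 0, 0, 0], [1, 0, 0, 0, 0, 0, 0], [1, 0, 0, 0, 0, 0, 0], [1, 0, 0, 0, 0, 0, 0], [1, 0, 0, 0, 0, 0, 0], [1, 0, 0, 0, 0, 0, 0], [1, 0, 0, 0, 0, 0, 0], [1, 0, 0, 0, 0, 0, 0], [1, 0, 0, 0, 0, 0, 0], [1, 0, 0, 0, 0, 0, 0], [1, 0, 0, 0, 0, 0, 0], [1, 0, 0, 0, 0, 0, 0]],
])

```text
t: 16.52
ee_pos: [618.2, -65.0, 219.4]
orientation: [0.777, 0.004, 0.0, -0.63]
ft_force: [-0.2, -0.4, 1.1]
opening: 85.6
```

```bash
python3 - <<'E'
from tgt import *
F=[camera('scene') for i in range(16)]
# handle (dark brown) centroid, and template shift of butt+blade region by phase correlation
g=[cv2.cvtColor(f["color"],cv2.COLOR_RGB2GRAY).astype(np.float32) for f in F]
for n,(x0,x1,y0,y1) in dict(butt=(150,182,240,272),blade=(125,180,180,225)).items():
    print(n,[tuple(np.round(cv2.phaseCorrelate(g[0][y0:y1,x0:x1].copy(),k[y0:y1,x0:x1].copy())[0],2)) for k in g[1:]])
h=cv2.cvtColor(F[0]["color"],cv2.COLOR_RGB2HSV)
m=np.zeros(h.shape[:2],np.uint8);m[235:263,150:175]=((h[235:263,150:175,2]<105)&(h[235:263,150:175,1]>90))
n,l,st,ce=cv2.connectedComponentsWithStats(m);i=1+np.argmax(st[1:,4]);v=[]
for r in range(st[i,1]+1,st[i,1]+st[i,3]-1):
    x=np.nonzero(l[r]==i)[0]; v.append((r,x.mean(),len(x)))
v=np.array(v);k=np.polyfit(v[:,0],v[:,1],1);a=proj(F[0],[619,58.6,140]);b=proj(F[0],[619,58.6,60])
print("handle slope px",k[0],"vertical",(b-a)[0]/(b-a)[1],"width",v[:,2].mean(),"x at row mid",np.polyval(k,250),"expected",np.interp(250,[a[1],b[1]],[a[0],b[0]]))
E
```

```text
butt [(np.float64(0.01), np.float64(0.02)), (np.float64(-0.03), np.float64(0.03)), (np.float64(0.04), np.float64(0.04)), (np.float64(-0.07), np.float64(0.08)), (np.float64(0.03), np.float64(0.0)), (np.float64(-0.05), np.float64(-0.02)), (np.float64(-0.04), np.float64(0.06)), (np.float64(-0.03), np.float64(0.03)), (np.float64(0.07), np.float64(-0.03)), (np.float64(-0.07), np.float64(-0.03)), (np.float64(0.01), np.float64(0.04)), (np.float64(0.07), np.float64(0.03)), (np.float64(0.03), np.float64(0.03)), (np.float64(-0.01), np.float64(0.01)), (np.float64(-0.04), np.float64(0.05))]
blade [(np.float64(0.02), np.float64(0.52)), (np.float64(-0.05), np.float64(0.47)), (np.float64(0.01), np.float64(0.51)), (np.float64(-0.0), np.float64(0.53)), (np.float64(-0.08), np.float64(0.5)), (np.float64(-0.1), np.float64(0.5)), (np.float64(-0.02), np.float64(0.52)), (np.float64(-0.05), np.float64(0.55)), (np.float64(-0.03), np.float64(0.52)), (np.float64(-0.03), np.float64(0.48)), (np.float64(-0.04), np.float64(0.51)), (np.float64(-0.05), np.float64(0.5)), (np.float64(-0.08), np.float64(0.51)), (np.float64(-0.01), np.float64(0.51)), (np.float64(-0.08), np.float64(0.53))]
handle slope px 0.3258196721311474 vertical 0.22341653717909893 width 1.0 x at row mid 160.95491803278685 expected 164.81262307056153<stdin>:12: RankWarning: Polyfit may be poorly conditioned
```

```bash
python3 - <<'E'
from h import *
t=np.load("t9.npz");s=np.load("s10.npz")
T=lambda u,v:((u+.5)/4-.5+130,(v+.5)/4-.5+140);S=lambda u,v:((u+.5)/4-.5+90,(v+.5)/4-.5+130)
def tri(a,b):
    P=lambda c:c["intrinsics"]@np.c_[c["R"],c["t"]]
    X=cv2.triangulatePoints(P(t),P(s),np.array(a,float).reshape(2,1),np.array(b,float).reshape(2,1));return (X[:3]/X[3]).ravel()
e1=tri(T(200,148),S(163,219));e2=tri(T(268,278),S(331,274));
print(e1,e2,np.linalg.norm(e1-e2));e=(e1+e2)/2;print("edge centre",e)
def dp(c,u,v):
    z=np.median(c["depth"][v-1:v+2,u-1:u+2]);return c["R"].T@(np.linalg.solve(c["intrinsics"],[u,v,1])*z-c["t"])
for n,q in dict(butt=(166,266),h=(163,255),bol=(161,234)).items(): print(n,dp(s,*q).round(1))
b=dp(s,166,266); b=b+9*np.array([.6,-.45,0])*1.2;d=e-b;print("tilt",np.arccos(d[2]/np.linalg.norm(d)),np.linalg.norm(d),"neck",e-91*d/np.linalg.norm(d))
E
```

```text
[659.44113401  78.56917955 233.39071176] [582.76525018  35.05933893 230.83870549] 88.1975630449008
edge centre [621.10319209  56.81425924 232.11470862]
butt [612.1  65.4  54.2]
h [612.2  66.3  85.9]
bol [606.7  62.8 144.1]
tilt 0.025278800825925516 178.01243924248956 neck [619.79963065  58.70933356 141.14378239]
```

```bash
python3 -c "
from plant import *
print(state()['t'],state()['ft_force']);print(close_job())"
```

```text
17.3167 [-0.06747543  0.00329308 -0.02684641]
the job is handed in; nothing more can be done
None
```

The scraper is hanging in the ring, blade up and handle down, and I handed the job in at t = 17.3 s of the 48 s allowed. I gripped it by the handle, turned it handle-down and lowered it through the ring. I then let it go so the shoulders caught, and backed the hand off about 120 mm.

**Last checks:**
- **Position:** the neck is about 24 mm below the ring's centre and within about 1 mm of it sideways. Tilt is about 0.03 rad by triangulation and about 0.08 rad by a rough image slope, both well inside the limit.
- **Rest:** 16 frames over 0.8 s showed no drift beyond about 0.1 px. The one exception was a constant half-pixel offset in the blade area relative to the first frame, which does not look like motion.
- **Robot:** it touches nothing, and the external force reads about zero.

**Checks that failed or disagreed:**
- **Handle fit:** the automatic fit of the handle's line was useless because its colour mask was only one pixel wide, so I ignored it.
- **Length:** the depth-based butt-to-edge length came out at 178 mm instead of 196 mm. I sampled the butt above its end, so the neck and tilt figures are approximate.
- **Bystanders:** an automatic image comparison for the block, tape measure and blank was spoiled by the arm and its shadow. By eye I saw none of them moved, and no force readings suggested contact. The arm partly hid all three in the last top view.

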